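# Hold the vanity bin open by its lever, then ease the lid shut

## Task

I have some waste to drop into the small metal bin on the vanity: press its thumb lever down with your fingertips until the lid stands fully open, and keep it open for three seconds. Then let the lever back up slowly so that the lid sinks shut without dropping or slamming, and move clear. Work the lid by the lever alone, do not touch the lid itself, do not lift, tip or shove the bin, and leave the lipstick rack with its tubes, the soap dish and the tin where they are.

Things in the scene. Friction and masses are not known exactly. Their poses are not given: they have to be found in the camera images.
- bin: Loose aluminium waste bin, about 1.4 kg. A box 120 x 120 mm (x, y) on a dark steel foot plate 10 mm thick; the closed lid's top is 101 mm above the counter. Origin on the counter under the centre of the box. Its own -x side is the front, where the lever sticks out over the foot plate, which reaches to x = -125 mm. The lid is hinged along the rear (+x) rim.
- lever_pad (a point): Centre of the top face of the lever's thumb pad, a steel plate 36 mm long (bin's x), 50 mm wide (y), 108 mm in front of the bin's origin, 30 mm clear of the box. At rest its top is 83 mm above the counter and slopes 0.2 rad down to the box; fully pressed, 47 mm (36 mm straight down), sloping 0.2 rad the other way. It takes 2 to 4 N up to a firm stop, and springs back when let go.
- lever (a joint): Lever angle, 0 at rest (lid shut), 0.4 rad fully pressed. Lever pivot: 20 mm in front of the bin's origin, 62 mm up, 90 mm from the pad's centre.
- lid (a joint): Lid angle, 0 shut, 1.2 rad fully open, always three times the lever's angle. The front edge swings up and to the rear, away from the lever. If the lever is let go the lid falls shut in a fraction of a second and slams; it has no damper, so it moves just as fast as the lever is let up.
- lid_panel: The lid, an aluminium plate 124 x 124 x 5 mm, turns with lid. Origin on its hinge line, 62 mm behind the bin's origin and 97 mm up; the plate extends along its own -x.
- rack: Bystander: loose clear acrylic lipstick rack, 44 x 116 x 40 mm (x, y, z), origin at the centre of its underside; three slots in a row along y hold the tubes.
- tube0: Bystander: lipstick tube, 19 mm across, 76 mm tall, standing loose in the rack; origin at the centre of its foot, top 82 mm above the counter.
- tube1: Bystander: lipstick tube, 19 mm across, 76 mm tall, standing loose in the rack; origin at the centre of its foot, top 82 mm above the counter.
- tube2: Bystander: lipstick tube, 19 mm across, 76 mm tall, standing loose in the rack; origin at the centre of its foot, top 82 mm above the counter.
- dish: Bystander: loose black ceramic soap dish, 90 x 125 x 24 mm, origin at the centre of its underside.
- tin: Bystander: loose round aluminium tin with its lid clipped shut, 71 mm across, 40 mm tall, origin at the centre of its underside.
There are look-alikes about, which are no part of the job. Of the things shaped like the bin, the aluminium one is meant.

How it is judged:
On the way, in this order (a step that is already met when the one before it is completed fails the run):
1. the lid stands fully open (over 1.05 of its 1.2 rad) for 2.5 s on end (value of joint lid above 1.05 rad), for 2.5 s.
2. the lid is shut again (value of joint lid below 0.05 rad), for 0.2 s.
At the end, for the whole second after the job is handed in: The lid is shut (under 0.05 rad), the bin stands upright within 20 mm of where it was, at rest, and the rack, its three tubes, the dish and the tin are within 15 mm of where they were (value of joint lid below 0.05 rad and distance of bin from where it was at the start of the episode below 0.02 m and angle between bin's own z axis and vertical below 0.05 rad and linear speed of bin below 0.02 m/s and distance of each of rack, tube0, tube1, tube2, dish, tin from where it was at the start of the episode below 0.015 m); the robot touches nothing.
It fails at once if the lid drops or slams: it closes faster than 2.5 rad/s (velocity of joint lid below -2.5 rad/s).
It fails at once if the lid itself is touched by the robot (contact force between any of the fingers, the arm and lid_panel above 0.5 N).
It fails at once if the bin is lifted, tipped or shoved (height (world z) of bin above 0.008 m or angle between bin's own z axis and vertical above 0.12 rad or distance of bin from where it was at the start of the episode above 0.02 m).
It fails at once if the rack, a tube, the dish or the tin is moved (distance of any of rack, tube0, tube1, tube2, dish, tin from where it was at the start of the episode above 0.015 m).
It also fails if it takes over 45 s, if anything falls off the work surface, if the arm or the gripper's body presses on something with over 40 N, if the wrist force passes 120 N, or if a joint passes its speed limit or range.

## Robot

A 7-joint arm with a two-finger parallel gripper is mounted at the origin on the work surface. World frame = base frame: x ahead of the robot, y to its left, z up, the work surface at z = 0. Lengths are in m, angles in rad, forces in N, time in s.
With the tool pointing down it reaches from about 0.425 to 0.925 m from the base axis. Payload 6.8 kg.
Tool frame: the origin (TCP) lies midway between the tips of the shut fingers; the grasp point (between the pads) lies 19 mm behind it; z points along the fingers, x is the direction in which the jaws open and shut, and the axes are right-handed (so a half turn about z gives the same grasp; the last joint's range is limited). The gripper opens to 85 mm and grips with 20 to 120 N. Pads are 22 mm wide; open, the fingers measure 114 mm over their backs; the gripper's body (76 mm by 85 mm) begins 54 mm behind the grasp point. The pads swing forward as they close: fully open they stand 13 mm farther back than shut.
Start: joints at [1.231, 0.477, 0.022, 1.555, -0.011, 1.109, -0.083], TCP at [0.155, -0.657, 0.196] pointing down, gripper open.
Joint ranges: [-2.96, 2.96], [-0.34, 2.1], [-1.41, 1.46], [0.24, 2.44], [-1.37, 4.51], [0.17, 1.92], [-2.96, 2.96]. Speed limits (rad/s): [2.39, 2.39, 3.14, 3.14, 3.14, 3.14, 3.14].

## Interface

Orientations are given as a unit quaternion [w, x, y, z].
In Python, from station import bot, imaging, nets gives the robot as it stands. The module is installed in compiled form; this text tells all that it offers.
- The arm moves only by the tool apply_moves, never from a script. Its argument "moves" is text: rows parted by semicolons, each of 7 numbers parted by spaces: the gripper command: -1 is fully open, 1 is shut, values between are in proportion, then the shift along the tool's x, y, z normalised to -1 to 1, where 1 is 120 mm, then the turn, a rotation vector about the tool's x, y, z normalised to -1 to 1, where 1 is 4 degrees. In form: hand dx dy dz rx ry rz; .... A call has 1 to 12 rows; each row shifts and turns the commanded pose from where the row before left it, along the tool's axes as they then stand; what a row does not reach is not made up. A row lasts 1/12 s, in which the tool goes at most 41.7 mm and 7.16 degrees, less where a joint would pass 70% of its speed; a pose out of reach is approached as far as the arm can. A call with a number of a shift or a turn outside -1 to 1 is refused whole. A call with a gripper value outside its range is refused whole. The fingers move at their own pace and stop on an object; "force" is the grip in N (left out, the last holds). Time passes only in rows, so rows that do not move let the fingers close. It gives the time, the measured TCP pose, the force and the opening at its end, in the units of the state.
- bot.get_obs(): the state, without advancing time (a new reading comes with each control period).
- imaging.read_camera(name): name is "scene" or "top"; returns a dict with "image" (420x560x3 uint8, red, green, blue), "fx", "fy", "cx", "cy" (pixels), "view" (4x4, takes a point from world to camera coordinates). Camera axes: x right, y down, z forward; pixel columns grow to the right and rows downward; lengths in m; the calibration is good to about 2 mm. A picture is of the moment at which its call begins. There is no depth.
- bot.hand_in(): hands the job in, once; it reports no verdict.
Trained networks look in a picture, given as the dict that the camera call returned (one of the last four; its "shot" number tells which), for a name from the list of things; names that differ only in an ending like _2 or _b are one class to them, and where a whole thing is asked for, a point or a joint stands for the part that bears it (a point fixed in the world has none). Each returns a list of dicts, best first, with "score" (0 to 1); they miss things now and then, are a little off and sometimes report something else, mostly with a low value. They report only what shows in the picture. A call takes as long as a camera call. They do not tell look-alikes from the thing itself.
- nets.spot_in(picture, name): "rect" ([left, top, right, bottom] in pixels, round what is visible of it).
- nets.outline_of(picture, name): "region" (420x560 bool, what is visible of it) and "rect" ([left, top, right, bottom] in pixels, round what is visible of it).
- nets.spot_point(picture, name): "location" ([column, row] in pixels: a listed point, or the origin of a listed thing).
The state is a dict: "t": time; "q": joint angles; "joint_vel": joint speeds; "joint_torque": joint torques, N m; "eef_pos": TCP position; "tool_rot": TCP orientation; "contact_force": force on the tool from outside, world axes, zero at the start; "torque": the same for the moment, N m; "gripper_width": opening from 0.0 (shut) to 1.0 (fully open).
Only numpy, scipy, OpenCV 4.12 (cv2) and the standard library are available. Lean on these libraries where they do the work, as an engineer would, in place of code of your own. Each camera call takes 0.05 s, during which the arm holds its last target.

## Working session

There is one attempt and no reset: what is moved stays moved. The work goes in short steps, Python scripts to look and compute and a tool call to move; the robot and the scene stay as the last step left them, time stands still between calls to the robot, and variables do not carry over. Pictures are saved under pics/ and viewed, and the job is handed in when it is done.

Besides the shell and the picture viewer there is one more tool, called after "Emit:" as name(argument=value, ...), one argument or row to a line, values as JSON. apply_moves: Moves the arm, as the interface text tells. Scaled input: -1 to 1 covers 120 mm each way for a shift and 4 degrees each way for a turn. Its arguments: {"type":"object","properties":{"moves":{"type":"string"},"force":{"type":"number"}},"required":["moves"]}

```bash
mkdir -p pics; python3 - <<'E'
from station import bot, imaging, nets
import cv2, numpy as np, pickle
o=bot.get_obs(); print(o)
for n in ("scene","top"):
    p=imaging.read_camera(n)
    cv2.imwrite(f"pics/{n}0.png",p["image"][:,:,::-1])
    print(n,p["fx"],p["fy"],p["cx"],p["cy"],p["view"].tolist(),p["shot"])
    for k in ("bin","lever_pad","lid_panel","rack","dish","tin","tube0"):
        print(k,[(np.round(d["rect"]).tolist(),round(d["score"],2)) for d in nets.spot_in(p,k)],[(np.round(d["location"],1).tolist(),round(d["score"],2)) for d in nets.spot_point(p,k)])
    pickle.dump(p,open(f"{n}0.pkl","wb"))
E
```

```text
{'t': 0.0, 'q': array([ 1.23090704,  0.47781723,  0.0223171 ,  1.55647259, -0.011489  ,
        1.10926803, -0.08314067]), 'joint_vel': array([-0.00054389, -0.00036127,  0.00063259, -0.00066887, -0.00026435,
       -0.00034104,  0.00022976]), 'joint_torque': array([ 1.53350888e-04, -5.96462202e+01,  1.60814624e+00, -2.81198448e+01,
        1.24701503e-02,  9.52636474e-03, -1.77918182e-06]), 'eef_pos': array([ 0.15489994, -0.65630849,  0.19510492]), 'tool_rot': array([-5.14876301e-04,  7.84131320e-01, -6.20594255e-01, -7.60781336e-04]), 'contact_force': array([ 0.54409213,  0.08315944, -0.66457901]), 'torque': array([-0.05368208, -0.01641888, -0.05350319]), 'gripper_width': 1.0022171348803273}
scene 545.1137414463166 545.1137414463166 287.87504797851426 211.141620929988 [[-0.8684711886107012, 0.4955589856453475, 0.013382312926771167, 0.4326725915960709], [0.3153531644750633, 0.5730849310666708, -0.7563901397029661, -0.08360697485443468], [-0.38250513226449584, -0.6526828889517964, -0.6539838455656665, 1.765772490216169], [0.0, 0.0, 0.0, 1.0]] 1
bin [([227.0, 179.0, 299.0, 241.0], 0.89
[... 1907 characters left out ...]
0, 129.0], 0.83), ([188.0, 169.0, 248.0, 225.0], 0.73), ([290.0, 164.0, 345.0, 220.0], 0.62), ([121.0, 300.0, 177.0, 363.0], 0.62)] [([321.6, 165.3], 0.9), ([172.1, 71.8], 0.86), ([150.1, 358.1], 0.76), ([222.0, 169.6], 0.59)]
rack [([387.0, 245.0, 444.0, 284.0], 0.58), ([191.0, 168.0, 244.0, 225.0], 0.48)] [([408.4, 264.0], 0.57)]
dish [([189.0, 168.0, 247.0, 226.0], 0.65), ([92.0, 159.0, 145.0, 200.0], 0.61)] [([120.5, 180.6], 0.74)]
tin [([411.0, 164.0, 440.0, 192.0], 0.59), ([205.0, 225.0, 224.0, 247.0], 0.16)] [([422.0, 182.7], 0.56)]
tube0 [([401.0, 250.0, 415.0, 261.0], 0.48), ([188.0, 166.0, 247.0, 226.0], 0.32)] [([400.2, 254.7], 0.61), ([414.6, 259.8], 0.44), ([427.1, 264.6], 0.4)]
```

View pics/scene0.png

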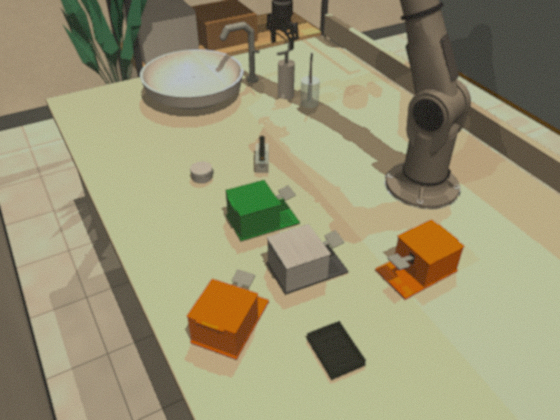

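View pics/top0.png

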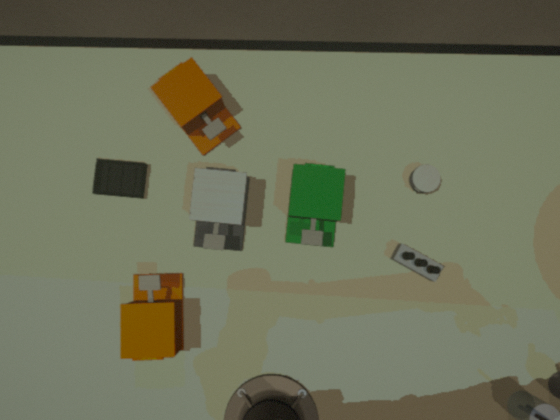

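The candidates in the top image are orange (188,95), orange (150,330), green (317,193) and grey metal (219,197). Only the grey one with the dark foot plate fits "aluminium". I'll confirm it with a crop and measure its pose.

```bash
cat > h.py <<'E'
import numpy as np
def ray(p,uv,z):
    V=p["view"];R=V[:3,:3];t=V[:3,3];c=-R.T@t
    d=R.T@np.array([(uv[0]-p["cx"])/p["fx"],(uv[1]-p["cy"])/p["fy"],1.])
    return c+d*(z-c[2])/d[2]
def proj(p,X):
    X=np.atleast_2d(X);Y=X@p["view"][:3,:3].T+p["view"][:3,3]
    return np.c_[p["fx"]*Y[:,0]/Y[:,2]+p["cx"],p["fy"]*Y[:,1]/Y[:,2]+p["cy"]]
E
python3 - <<'E'
import pickle,cv2,numpy as np
from h import *
s=pickle.load(open("scene0.pkl","rb"));t=pickle.load(open("top0.pkl","rb"))
print("pad scene",ray(s,(334.2,238.2),.083),"top",ray(t,(212.3,241.9),.083),ray(t,(213.5,240.5),.083))
print("org scene",ray(s,(298.1,270.8),0),"top",ray(t,(221.9,201.1),0))
print("hinge top",ray(t,(222,169.6),.097))
a=cv2.resize(t["image"][150:265,170:270],None,fx=5,fy=5,interpolation=cv2.INTER_CUBIC)
b=cv2.resize(s["image"][210:305,255:355],None,fx=5,fy=5,interpolation=cv2.INTER_CUBIC)
cv2.imwrite("pics/cropt.png",a[:,:,::-1]);cv2.imwrite("pics/crops.png",b[:,:,::-1])
E
```

```text
pad scene [0.43751746 0.14048769 0.083     ] top [0.43960064 0.14457582 0.083     ] [0.44294428 0.14183177 0.083     ]
org scene [0.54052681 0.12997712 0.        ] top [0.54554466 0.13483366 0.        ]
hinge top [0.61033121 0.1243068  0.097     ]
```

View pics/cropt.png

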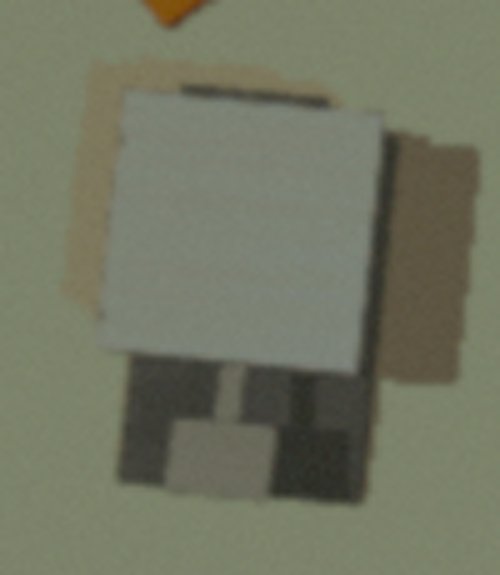

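View pics/crops.png

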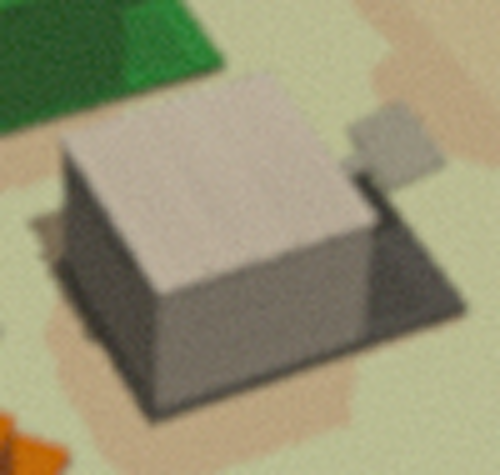

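The crops show a plain grey box on a dark steel foot plate, which is the aluminium bin. The pad is at crop (222,460), which is full image (214.4,242). Next I'll fit the pose from the lid corners in both views.

```bash
python3 - <<'E'
import pickle,numpy as np
from h import *
from scipy.optimize import least_squares
s=pickle.load(open("scene0.pkl","rb"));t=pickle.load(open("top0.pkl","rb"))
C=np.array([[62,62,101],[62,-62,101],[-62,-62,101],[-62,62,101]])/1e3
# foot front corners: width unknown -> skip; pad corners
P=[]
for sx,sy in((18,25),(18,-25),(-18,-25),(-18,25)):P.append([-.108+sx/1e3,sy/1e3,.083-.2*sx/1e3])
P=np.array(P)
tp=np.array([[124,92],[382,115],[358,373],[100,348]])/5+[170,150]-.4
sp=np.array([[160,293],[62,142],[268,72],[378,215]])/5+[255,210]-.4
tpad=np.array([[172,420],[278,427],[272,498],[163,492]])/5+[170,150]-.4
spad=np.array([[387,187],[347,127],[398,100],[445,160]])/5+[255,210]-.4
def w(q,X):
    c,n=np.cos(q[2]),np.sin(q[2]);return X@np.array([[c,-n,0],[n,c,0],[0,0,1]]).T+[q[0],q[1],0]
def f(q,m=3):
    r=[]
    if m&1:r+=[proj(t,w(q,C))-tp,proj(t,w(q,P))-tpad]
    if m&2:r+=[proj(s,w(q,C))-sp,proj(s,w(q,P))-spad]
    return np.concatenate(r).ravel()
for m in (1,2,3):
    r=least_squares(f,[.54,.13,-.1],args=(m,));print(m,r.x,np.sqrt(np.mean(r.fun**2)),"pad",w(r.x,np.array([[-.108,0,.083]])))
print(np.round(r.fun.reshape(-1,2),1))
from scipy.spatial.transform import Rotation as R
from station import bot
o=bot.get_obs();q=o["tool_rot"];print(R.from_quat([*q[1:],q[0]]).as_matrix().round(3))
for n,u,z in (("tin",(426,179),.04),("rack",(419,262),.04),("dish",(120,178),.02),("green lev",(313,236),.083),("green",(317,193),.1),("or",(150,330),.1),("orlev",(150,283),.083)):print(n,ray(t,u,z))
E
```

```text
1 [ 0.54785956  0.1324238  -0.0749581 ] 0.5491204041329427 pad [[0.44016283 0.1405117  0.083     ]]
2 [ 0.54601462  0.13215787 -0.06550363] 0.6020273946142711 pad [[0.43824624 0.13922721 0.083     ]]
3 [ 0.54718691  0.13249112 -0.07151337] 0.6357118547265227 pad [[0.43946295 0.14020798 0.083     ]]
[[-0.4 -0.4]
 [ 0.4 -0.5]
 [ 0.3  0.3]
 [-1.1  0.7]
 [ 0.6 -0.1]
 [ 0.4  0.3]
 [-0.2  1.3]
 [ 0.4  0.7]
 [-0.6  0.8]
 [-1.4 -0.6]
 [-0.4  0. ]
 [-0.1  1.3]
 [ 0.1  0.3]
 [-1.   0.5]
 [ 0.7  0.1]
 [ 0.6 -0.2]]
[[ 0.23  -0.973 -0.   ]
 [-0.973 -0.23  -0.   ]
 [ 0.     0.    -1.   ]]
tin [ 0.60460166 -0.37777292  0.04      ]
rack [ 0.39836106 -0.35790347  0.04      ]
dish [0.59827224 0.39141022 0.02      ]
green lev [ 0.45705001 -0.0934542   0.083     ]
green [ 0.55768055 -0.10068178  0.1       ]
or [0.23635292 0.27891075 0.1       ]
orlev [0.34137387 0.28780844 0.083     ]
```

The pad is at about (0.439, 0.140, 0.083), and the two views agree to 2 mm. The bin's yaw is -0.07. First move: arc at height, keeping a workable radius, and shut the fingers on the way.

Emit:
apply_moves(
  moves="1 -0.15 -0.28 0 0 0 0;1 -0.15 -0.28 0 0 0 0;1 -0.15 -0.28 0 0 0 0;1 -0.15 -0.28 0 0 0 0;1 -0.15 -0.28 0 0 0 0;1 -0.15 -0.28 0 0 0 0;1 -0.15 -0.28 0 0 0 0;1 -0.15 -0.28 0 0 0 0;1 -0.15 -0.28 0 0 0 0;1 -0.15 -0.28 0 0 0 0;1 -0.15 -0.28 0 0 0 0;1 -0.15 -0.28 0 0 0 0",
  force=40,
)

```text
t: 2.5
eef_pos: [0.4991, -0.3528, 0.1964]
tool_rot: [0.0, 0.784, -0.621, 0.0]
contact_force: [-0.3, -0.1, 1.6]
gripper_width: -0.001
```

Emit:
apply_moves(
  moves="1 -0.32 -0.036 0 0 0 0;1 -0.32 -0.036 0 0 0 0;1 -0.32 -0.036 0 0 0 0;1 -0.32 -0.036 0 0 0 0;1 -0.32 -0.036 0 0 0 0;1 -0.32 -0.036 0 0 0 0;1 -0.32 -0.036 0 0 0 0;1 -0.32 -0.036 0 0 0 0;1 -0.32 -0.036 0 0 0 0;1 -0.32 -0.036 0 0 0 0;1 -0.32 -0.036 0 0 0 0;1 -0.32 -0.036 0 0 0 0",
)

```text
t: 3.5
eef_pos: [0.4421, 0.1079, 0.1965]
tool_rot: [-0.0, 0.784, -0.621, 0.0]
contact_force: [1.3, 0.1, 0.3]
gripper_width: -0.005
```

Emit:
apply_moves(
  moves="1 0 0 0 0 0 1;1 0 0 0 0 0 1;1 0 0 0 0 0 1;1 0 0 0 0 0 1;1 0 0 0 0 0 0.35;1 0 0 0 0 0 0",
)

```text
t: 4.0
eef_pos: [0.4425, 0.1063, 0.1962]
tool_rot: [0.0, -0.681, 0.732, -0.0]
contact_force: [0.1, 0.3, 0.6]
gripper_width: 0.003
```

Emit:
apply_moves(
  moves="1 -0.14 0.04 0 0 0 0;1 -0.14 0.04 0 0 0 0;1 0 0 0.2 0 0 0;1 0 0 0.2 0 0 0;1 0 0 0.2 0 0 0;1 0 0 0.2 0 0 0;1 0 0 0 0 0 0",
)

```text
t: 4.58
eef_pos: [0.4324, 0.1391, 0.0966]
tool_rot: [-0.003, -0.682, 0.731, 0.001]
contact_force: [-1.0, -0.9, -0.9]
gripper_width: -0.003
```

```bash
cat > look.py <<'E'
import sys,cv2,numpy as np
from station import bot,imaging
from h import *
tag=sys.argv[1]
s=imaging.read_camera("scene");t=imaging.read_camera("top")
a=cv2.resize(s["image"][140:305,235:385],None,fx=3.5,fy=3.5,interpolation=cv2.INTER_CUBIC)
b=cv2.resize(t["image"][150:265,170:270],None,fx=2.5,fy=5*1.0,interpolation=cv2.INTER_CUBIC)
b=cv2.resize(t["image"][150:265,170:245],None,fx=3.5,fy=3.5,interpolation=cv2.INTER_CUBIC)
h=a.shape[0];b=cv2.copyMakeBorder(b,0,h-b.shape[0],0,0,cv2.BORDER_CONSTANT)
cv2.imwrite(f"pics/{tag}.png",np.hstack([a,b])[:,:,::-1])
o=bot.get_obs();print(o["t"],o["eef_pos"],o["contact_force"].round(2))
E
python3 look.py above
```

```text
4.6833 [0.43497042 0.14036051 0.1000915 ] [-0.53 -0.1   1.06]
```

View pics/above.png

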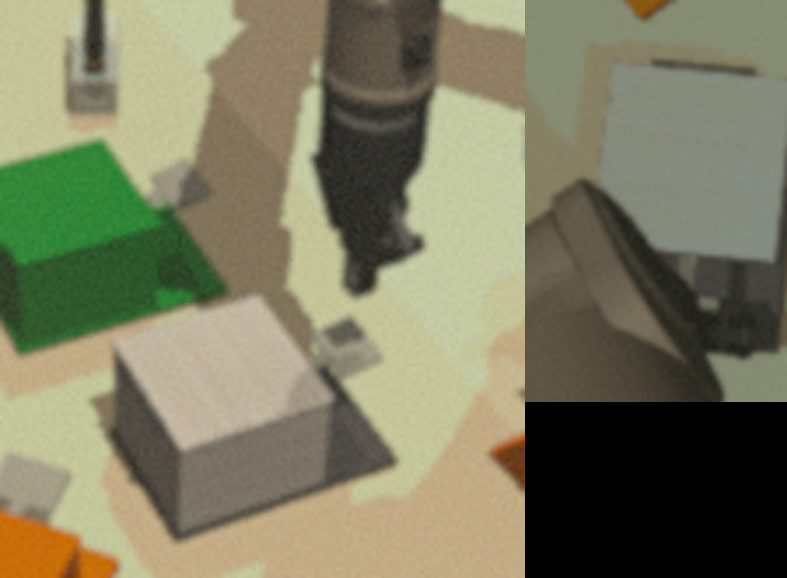

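The tip (crop 358,290) hangs above the pad (crop 348,345), and its shadow falls on the pad. I'll check the projected tip against the image before pressing.

```bash
python3 - <<'E'
import pickle
from h import *
s=pickle.load(open("scene0.pkl","rb"))
for X in ([.435,.1404,.1],[.435,.1404,.086],[.4395,.1402,.083]):
    print((proj(s,[X])[0]-[235,140])*3.5)
E
```

```text
[351.4705602  326.23734509]
[350.17463337 339.66921585]
[344.8137858  344.34213063]
```

The predicted tip (351,326) doesn't match the visible tip (358,290), so I'll look closer before pressing.

```bash
python3 - <<'E'
import cv2,numpy as np
from station import bot,imaging
from h import *
s=imaging.read_camera("scene");t=imaging.read_camera("top");o=bot.get_obs()
T=o["eef_pos"];print(T,o["gripper_width"],proj(s,[T]),proj(t,[T]))
for n,p,(u,v) in (("s",s,(340,220)),("t",t,(215,240))):
    im=cv2.resize(p["image"][v-35:v+35,u-45:u+45],None,fx=8,fy=8,interpolation=cv2.INTER_CUBIC)
    q=((proj(p,[T])[0]-[u-45,v-35])*8).astype(int);cv2.drawMarker(im,tuple(int(x) for x in q),(255,0,0),cv2.MARKER_CROSS,20,1)
    cv2.imwrite(f"pics/z{n}.png",im[:,:,::-1])
E
```

```text
[0.43638475 0.14092331 0.10147554] -0.0014194337853888578 [[335.13128347 233.09519325]] [[212.68630326 243.18832084]]
```

View pics/zs.png

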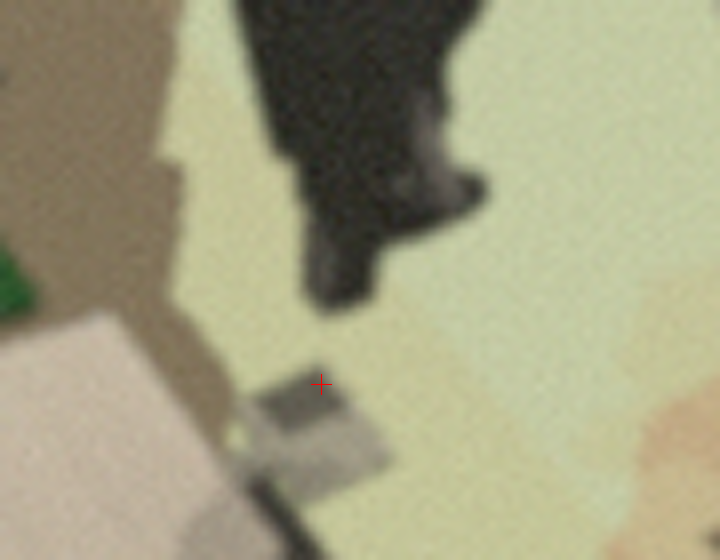

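View pics/zt.png

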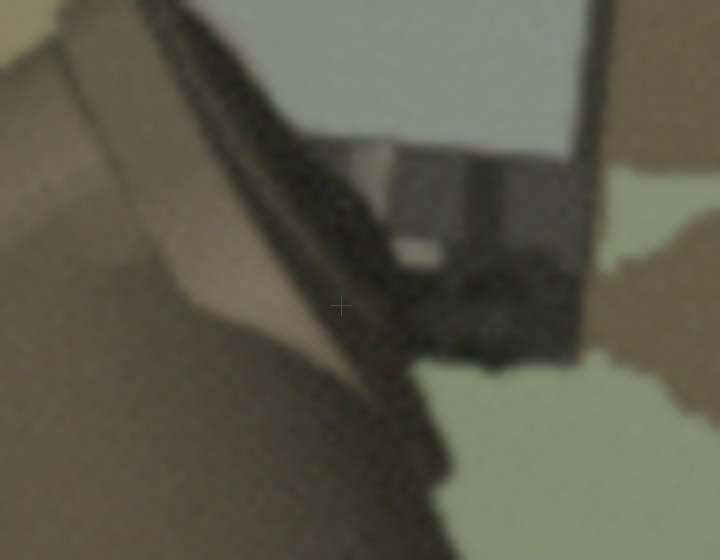

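The visible fingertip (337,224) sits about 10 px above the projected TCP (335,233), and a second dark piece sticks out at right. I'll open the fingers in place to see which part is which.

Emit:
apply_moves(
  moves="-1 0 0 -0.2 0 0 0;-1 0 0 0 0 0 0;-1 0 0 0 0 0 0;-1 0 0 0 0 0 0;-1 0 0 0 0 0 0;-1 0 0 0 0 0 0;-1 0 0 0 0 0 0;-1 0 0 0 0 0 0",
)

```text
t: 5.45
eef_pos: [0.4351, 0.1404, 0.1238]
tool_rot: [-0.0, -0.681, 0.732, 0.0]
contact_force: [0.5, 0.9, -0.4]
gripper_width: 0.998
```

```bash
cat > zz.py <<'E'
import cv2,numpy as np,sys
from station import bot,imaging
from scipy.spatial.transform import Rotation as R
from h import *
s=imaging.read_camera("scene");o=bot.get_obs()
T=o["eef_pos"];q=o["tool_rot"];M=R.from_quat([*q[1:],q[0]]).as_matrix();print(o["t"],T,o["gripper_width"],proj(s,[T]),M.round(2).tolist(),o["q"].round(3),o["contact_force"])
u,v=340,200;k=6
im=cv2.resize(s["image"][v-50:v+50,u-60:u+60],None,fx=k,fy=k,interpolation=cv2.INTER_CUBIC)
im=np.clip(im.astype(float)*1.5,0,255).astype(np.uint8)
def P(X):return tuple(int(x) for x in (proj(s,[X])[0]-[u-60,v-50])*k)
cv2.line(im,P(T),P(T-M[:,2]*.073),(255,0,0),1)
for sg in(-1,1):cv2.drawMarker(im,P(T+sg*M[:,0]*.0425-M[:,2]*.013),(0,0,255),cv2.MARKER_CROSS,15,1)
cv2.imwrite(f"pics/{sys.argv[1]}.png",im[:,:,::-1])
E
python3 zz.py open
```

```text
5.5 [0.43513097 0.14043712 0.12384459] 0.9939560336794282 [[336.02780683 226.58572377]] [[-0.07, -1.0, -0.0], [-1.0, 0.07, -0.0], [0.0, 0.0, -1.0]] [-0.058  0.246 -0.443  2.106  0.144  0.818 -2.23 ] [0.15749389 0.43194144 0.03407532]
```

View pics/open.png

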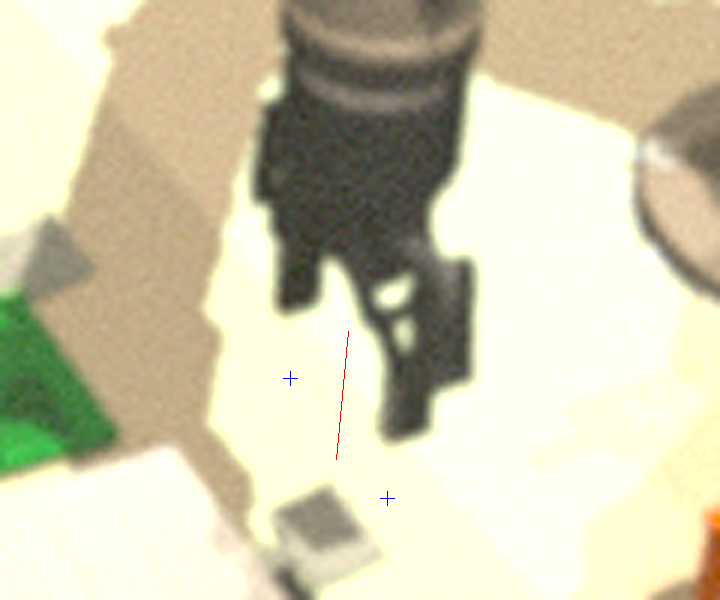

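The open tips appear at crop (298,305) and (405,435), offset the same way (+2,-11 px) from prediction. The gripper was also visible in the first scene picture, so I'll check that pose and the base for the same offset.

```bash
python3 - <<'E'
import pickle,cv2
from h import *
from scipy.spatial.transform import Rotation as R
s=pickle.load(open("scene0.pkl","rb"));t=pickle.load(open("top0.pkl","rb"))
T=np.array([.1549,-.6565,.1955]);q=[.784131,-.620594,0,0]
M=R.from_quat([q[0],q[1],0,0]).as_matrix()
im=s["image"]
k=8;u0,v0=240,0
a=cv2.resize(im[0:70,u0:u0+95],None,fx=k,fy=k,interpolation=cv2.INTER_CUBIC)
a=np.clip(a*1.4,0,255).astype(np.uint8)
def P(X):return tuple(int(x) for x in (proj(s,[X])[0]-[u0,v0])*k)
cv2.line(a,P(T),P(T-M[:,2]*.073),(255,0,0),1)
for sg in(-1,1):cv2.drawMarker(a,P(T+sg*M[:,0]*.0425-M[:,2]*.013),(0,0,255),cv2.MARKER_CROSS,15,1)
cv2.imwrite("pics/start_grip.png",a[:,:,::-1])
b=cv2.resize(im[140:220,370:480],None,fx=7,fy=7,interpolation=cv2.INTER_CUBIC)
for r in (.08,.1,.12):
  pts=[(proj(s,[[r*np.cos(x),r*np.sin(x),0]])[0]-[370,140])*7 for x in np.linspace(0,6.28,60)]
  cv2.polylines(b,[np.int32(pts)],True,(255,0,0),1)
cv2.imwrite("pics/base.png",b[:,:,::-1])
E
```

```text
(no output)
```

View pics/start_grip.png

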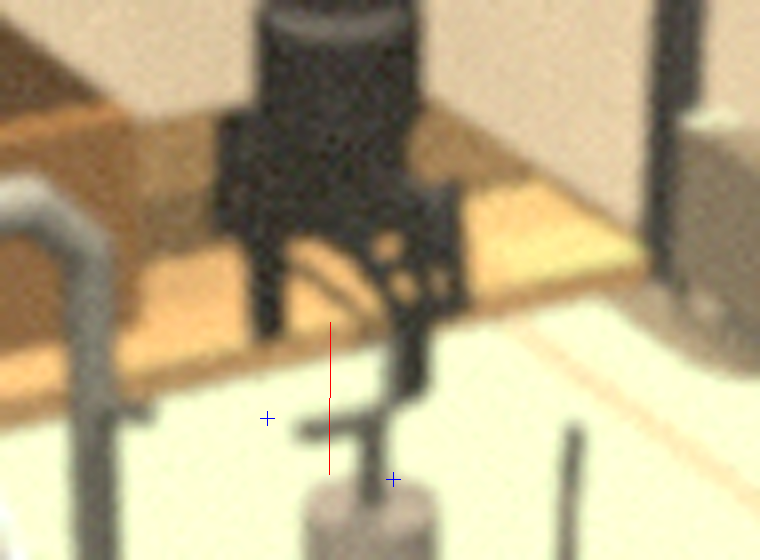

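View pics/base.png

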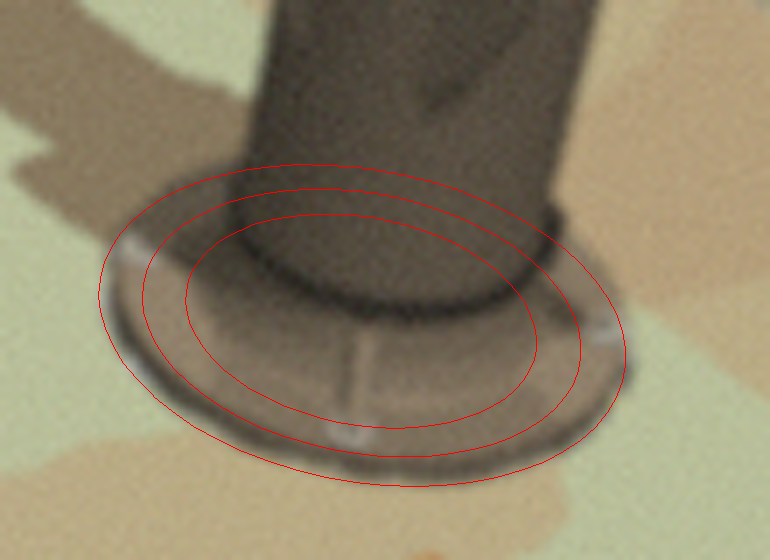

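The base ring fits the calibration. In both poses the gripper shows 35–50 mm higher than the reported TCP, with little sideways error, so the offset looks vertical. I won't trust the reported z. I'll close the fingers, descend slowly and find contact by force and by image.

Emit:
apply_moves(
  moves="1 0 0 0 0 0 0;1 0 0 0 0 0 0;1 0 0 0 0 0 0;1 0 0 0.05 0 0 0;1 0 0 0.05 0 0 0;1 0 0 0.05 0 0 0;1 0 0 0.05 0 0 0;1 0 0 0.04 0 0 0;1 0 0 0.03 0 0 0;1 0 0 0 0 0 0;1 0 0 0 0 0 0",
)

```text
t: 6.42
eef_pos: [0.4352, 0.1405, 0.0915]
tool_rot: [-0.0, -0.681, 0.732, 0.0]
contact_force: [0.2, -0.3, 0.3]
gripper_width: -0.001
```

```bash
python3 zz.py d1
```

```text
6.4667 [0.43542587 0.14054808 0.09175531] -0.0016453561482665095 [[335.09837805 235.56347894]] [[-0.07, -1.0, 0.0], [-1.0, 0.07, 0.0], [-0.0, -0.0, -1.0]] [-0.075  0.297 -0.431  2.134  0.181  0.745 -2.266] [-0.58174575  1.01626925  0.89420616]
```

View pics/d1.png

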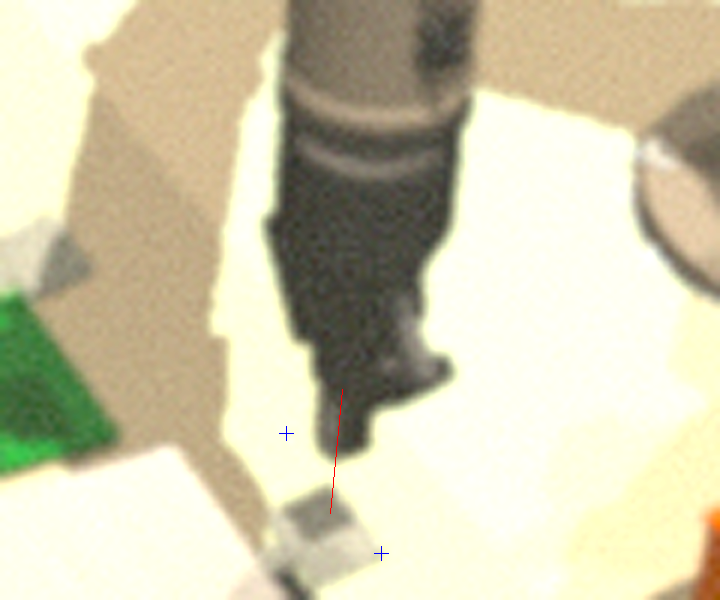

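Emit:
apply_moves(
  moves="1 0 0 0.05 0 0 0;1 0 0 0.05 0 0 0;1 0 0 0.05 0 0 0;1 0 0 0.04 0 0 0;1 0 0 0 0 0 0;1 0 0 0 0 0 0",
)

```text
t: 6.97
eef_pos: [0.4349, 0.1404, 0.0684]
tool_rot: [-0.0, -0.681, 0.732, 0.0]
contact_force: [-0.2, -0.3, -0.0]
gripper_width: 0.001
```

```bash
python3 zz.py d2
```

```text
7.0167 [0.4352367  0.14048048 0.06874979] 0.0056534645677753185 [[334.54286695 241.75890569]] [[-0.07, -1.0, -0.0], [-1.0, 0.07, -0.0], [0.0, 0.0, -1.0]] [-0.09   0.335 -0.418  2.151  0.211  0.693 -2.293] [ 0.30936726  0.87734835 -0.20481648]
```

View pics/d2.png

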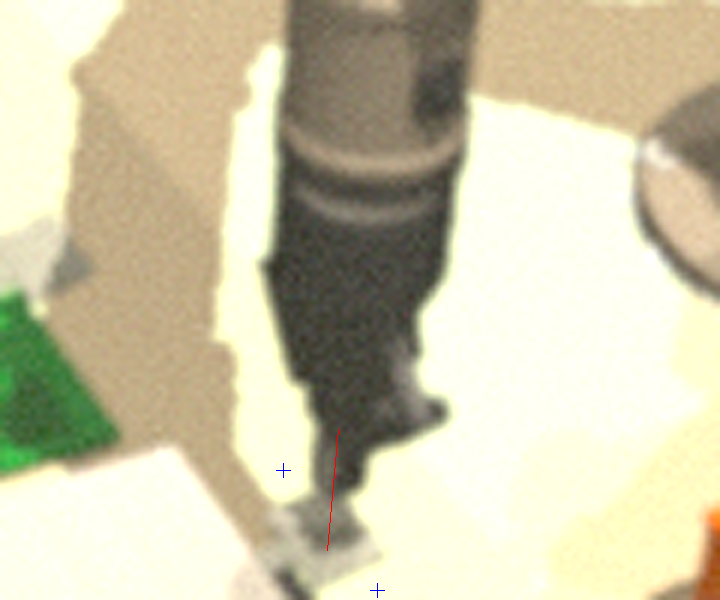

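There is still no contact at reported z 0.069, below the pad's known 0.083–0.087, so the real tip is about 35–40 mm higher than reported. It is over the pad: tip bottom (343,492), pad centre about (326,530). I'll shift 3 mm towards the box and keep going down in steps.

Emit:
apply_moves(
  moves="1 0 -0.025 0.03 0 0 0;1 0 0 0.03 0 0 0;1 0 0 0.03 0 0 0;1 0 0 0 0 0 0;1 0 0 0 0 0 0",
)

```text
t: 7.43
eef_pos: [0.438, 0.1402, 0.0578]
tool_rot: [-0.0, -0.681, 0.732, 0.0]
contact_force: [-0.7, -0.5, 0.2]
gripper_width: 0.003
```

Emit:
apply_moves(
  moves="1 0 0 0.03 0 0 0;1 0 0 0.03 0 0 0;1 0 0 0.03 0 0 0;1 0 0 0 0 0 0;1 0 0 0 0 0 0",
)

```text
t: 7.85
eef_pos: [0.4382, 0.1402, 0.0472]
tool_rot: [-0.0, -0.681, 0.732, 0.0]
contact_force: [-0.6, -0.9, 2.7]
gripper_width: 0.006
```

```bash
python3 zz.py d3
```

```text
7.9 [0.4382305  0.14026393 0.04728989] -0.0024306411475842893 [[333.02459708 247.78758146]] [[-0.07, -1.0, -0.0], [-1.0, 0.07, -0.0], [0.0, 0.0, -1.0]] [-0.104  0.376 -0.402  2.16   0.241  0.647 -2.316] [-0.489702   -0.04553097  3.38935633]
```

View pics/d3.png

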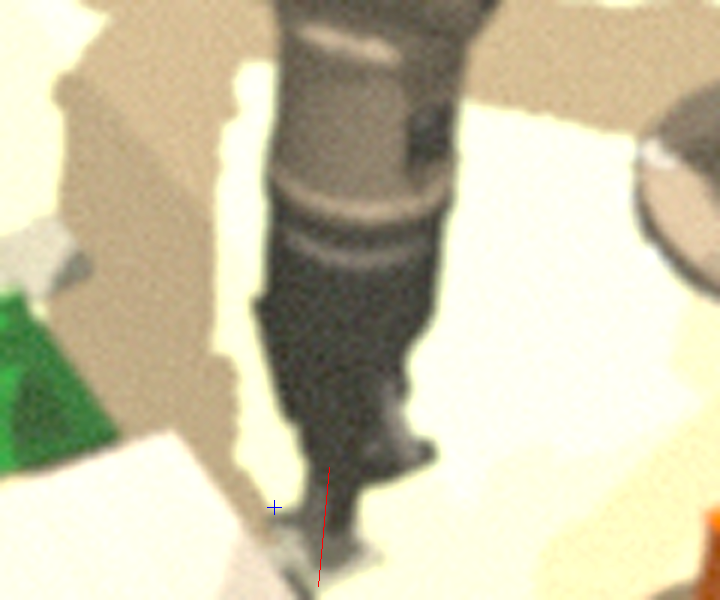

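Contact: 3 N, and the lid has lifted slightly (its edge moved from 447 to 430). The tip (335,540) is on the pad. I'll press on in small rows.

Emit:
apply_moves(
  moves="1 0 0 0.03 0 0 0;1 0 0 0.03 0 0 0;1 0 0 0.03 0 0 0;1 0 0 0.03 0 0 0;1 0 0 0.03 0 0 0;1 0 0 0 0 0 0;1 0 0 0 0 0 0",
)

```text
t: 8.48
eef_pos: [0.438, 0.1402, 0.0289]
tool_rot: [-0.0, -0.681, 0.732, 0.0]
contact_force: [-3.4, 0.2, 3.6]
gripper_width: 0.002
```

```bash
python3 zz.py d4
```

```text
8.5333 [0.43805993 0.14018082 0.02912414] -0.00035639108853346686 [[332.61053012 252.48959645]] [[-0.07, -1.0, -0.0], [-1.0, 0.07, -0.0], [0.0, 0.0, -1.0]] [-0.119  0.408 -0.387  2.171  0.266  0.607 -2.339] [-2.9546353   0.43713743  3.64533234]
```

View pics/d4.png

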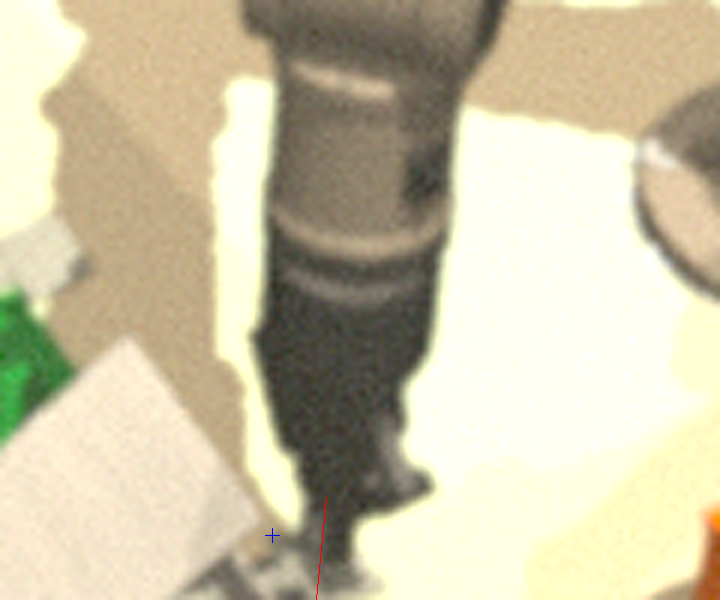

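Emit:
apply_moves(
  moves="1 0 0.01 0.02 0 0 0;1 0 0 0.03 0 0 0;1 0 0 0.03 0 0 0;1 0 0 0.02 0 0 0;1 0 0 0 0 0 0;1 0 0 0 0 0 0",
)

```text
t: 9.03
eef_pos: [0.4373, 0.1404, 0.0172]
tool_rot: [0.0, -0.681, 0.732, 0.0]
contact_force: [1.9, -0.3, 2.0]
gripper_width: -0.003
```

```bash
sed -i 's/u,v=340,200/u,v=310,220/' zz.py; python3 zz.py d5
```

```text
9.0833 [0.43733044 0.14041992 0.01728222] 0.002345516696130738 [[332.59154326 255.50298   ]] [[-0.07, -1.0, 0.0], [-1.0, 0.07, 0.0], [-0.0, -0.0, -1.0]] [-0.131  0.429 -0.375  2.179  0.283  0.579 -2.356] [ 0.99967634 -0.90473311  2.75146659]
```

View pics/d5.png

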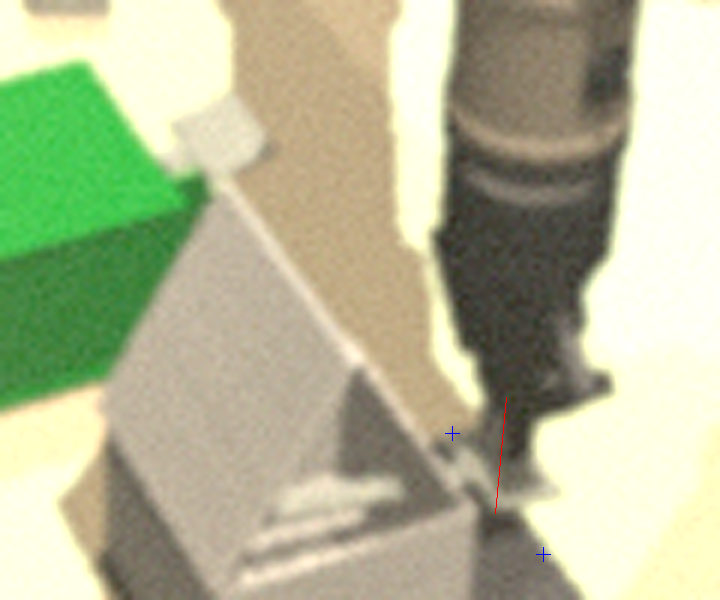

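The lid is mostly open. I'll continue to the stop.

Emit:
apply_moves(
  moves="1 0 0 0.02 0 0 0;1 0 0 0.02 0 0 0;1 0 0 0 0 0 0;1 0 0 0 0 0 0",
)

```text
t: 9.42
eef_pos: [0.4374, 0.1405, 0.0125]
tool_rot: [0.0, -0.681, 0.732, -0.0]
contact_force: [2.0, 0.5, 3.5]
gripper_width: -0.001
```

Emit:
apply_moves(
  moves="1 0 0 0.02 0 0 0;1 0 0 0 0 0 0;1 0 0 0 0 0 0",
)

```text
t: 9.67
eef_pos: [0.4377, 0.1405, 0.0113]
tool_rot: [0.0, -0.681, 0.732, -0.001]
contact_force: [-2.5, -1.8, 19.1]
gripper_width: 0.003
```

```bash
python3 zz.py d6
```

```text
9.7167 [0.43770383 0.14054976 0.01132145] 0.0022782867483553126 [[332.35854222 257.10358944]] [[-0.07, -1.0, 0.0], [-1.0, 0.07, -0.0], [0.0, -0.0, -1.0]] [-0.137  0.44  -0.369  2.182  0.292  0.565 -2.365] [-2.47907527 -2.32288954 19.01510999]
```

View pics/d6.png

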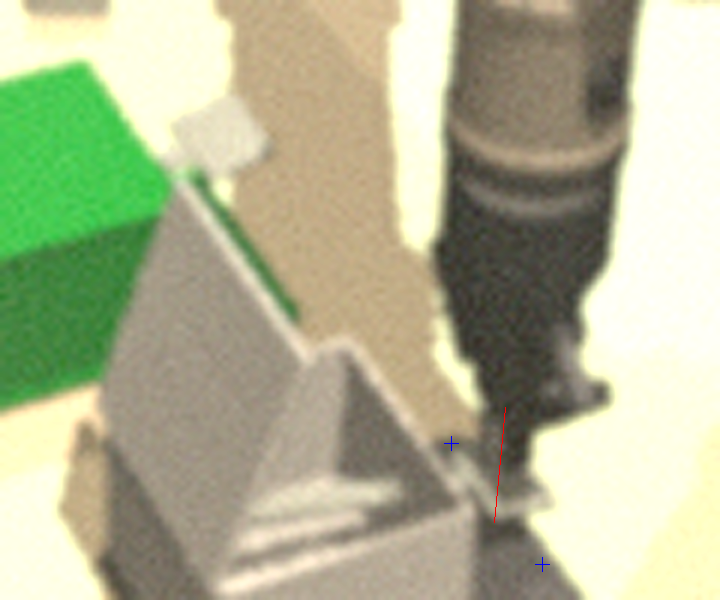

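The force jumped to 19 N at the firm stop, and the lid stands open with its edge at (183,175)–(305,360). I'll check the angle against the geometry.

```bash
python3 - <<'E'
import pickle
from h import *
s=pickle.load(open("scene0.pkl","rb"))
c,n=np.cos(-.0715),np.sin(-.0715)
for a in (.9,1.0,1.1,1.2):
    X=np.array([[.062-.124*np.cos(a),y,.099+.124*np.sin(a)] for y in(-.062,.062)])
    W=X@np.array([[c,-n,0],[n,c,0],[0,0,1]]).T+[.5472,.1325,0]
    print(a,((proj(s,W)-[250,170])*6).round().tolist())
E
```

```text
0.9 [[257.0, 189.0], [393.0, 370.0]]
1.0 [[236.0, 183.0], [371.0, 364.0]]
1.1 [[213.0, 178.0], [348.0, 361.0]]
1.2 [[188.0, 176.0], [323.0, 359.0]]
```

Emit:
apply_moves(
  moves="1 0 0 0 0 0 0;1 0 0 0 0 0 0;1 0 0 0 0 0 0;1 0 0 0 0 0 0;1 0 0 0 0 0 0;1 0 0 0 0 0 0;1 0 0 0 0 0 0;1 0 0 0 0 0 0;1 0 0 0 0 0 0;1 0 0 0 0 0 0;1 0 0 0 0 0 0;1 0 0 0 0 0 0",
)

```text
t: 10.72
eef_pos: [0.4377, 0.1406, 0.0113]
tool_rot: [0.0, -0.681, 0.732, -0.001]
contact_force: [-1.8, -2.0, 19.2]
gripper_width: -0.002
```

Emit:
apply_moves(
  moves="1 0 0 0 0 0 0;1 0 0 0 0 0 0;1 0 0 0 0 0 0;1 0 0 0 0 0 0;1 0 0 0 0 0 0;1 0 0 0 0 0 0;1 0 0 0 0 0 0;1 0 0 0 0 0 0;1 0 0 0 0 0 0;1 0 0 0 0 0 0;1 0 0 0 0 0 0;1 0 0 0 0 0 0",
)

```text
t: 11.72
eef_pos: [0.4378, 0.1405, 0.0113]
tool_rot: [0.0, -0.681, 0.732, -0.001]
contact_force: [-1.5, -2.3, 18.4]
gripper_width: -0.003
```

Emit:
apply_moves(
  moves="1 0 0 0 0 0 0;1 0 0 0 0 0 0;1 0 0 0 0 0 0;1 0 0 0 0 0 0;1 0 0 0 0 0 0;1 0 0 0 0 0 0;1 0 0 0 0 0 0;1 0 0 0 0 0 0;1 0 0 0 0 0 0;1 0 0 0 0 0 0;1 0 0 0 0 0 0;1 0 0 0 0 0 0",
)

```text
t: 12.72
eef_pos: [0.4377, 0.1405, 0.0113]
tool_rot: [0.0, -0.681, 0.732, -0.001]
contact_force: [-1.8, -2.1, 18.9]
gripper_width: -0.0
```

Held for over 3 s. Now the slow release, at 1.4 mm per row.

Emit:
apply_moves(
  moves="1 0 0 -0.006 0 0 0;1 0 0 -0.01 0 0 0;1 0 0 -0.012 0 0 0;1 0 0 -0.012 0 0 0;1 0 0 -0.012 0 0 0;1 0 0 -0.012 0 0 0;1 0 0 -0.012 0 0 0;1 0 0 -0.012 0 0 0;1 0 0 -0.012 0 0 0;1 0 0 -0.012 0 0 0;1 0 0 -0.012 0 0 0;1 0 0 -0.012 0 0 0",
)

```text
t: 13.72
eef_pos: [0.4367, 0.1402, 0.0264]
tool_rot: [-0.0, -0.681, 0.732, 0.0]
contact_force: [-1.7, 1.1, 3.0]
gripper_width: 0.003
```

```bash
python3 zz.py r1
```

```text
13.7667 [0.43685151 0.14018031 0.02666627] 0.0017574813711924266 [[332.92026007 252.97286429]] [[-0.07, -1.0, -0.0], [-1.0, 0.07, -0.0], [0.0, 0.0, -1.0]] [-0.122  0.411 -0.385  2.175  0.269  0.6   -2.344] [-1.66222354  0.16323155  3.11022916]
```

View pics/r1.png

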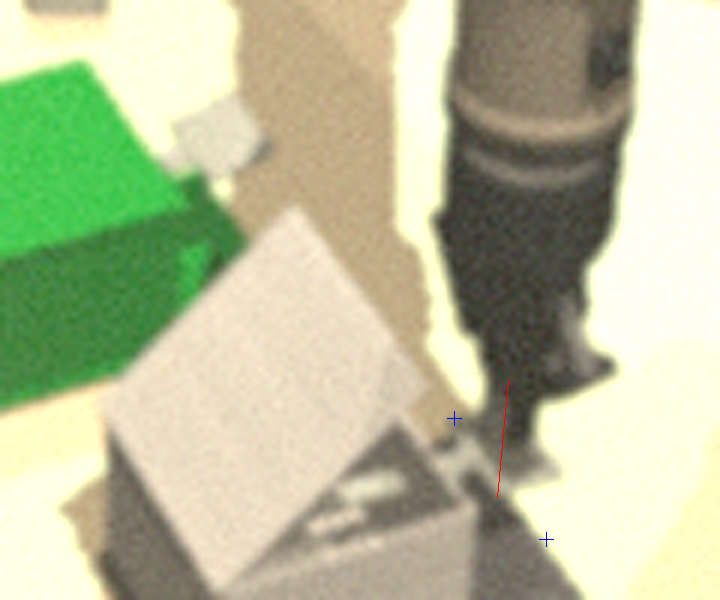

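The lid is sinking in step with the lever, at about 0.7 rad. I'll carry on.

Emit:
apply_moves(
  moves="1 0 0 -0.01 0 0 0;1 0 0 -0.012 0 0 0;1 0 0 -0.012 0 0 0;1 0 0 -0.012 0 0 0;1 0 0 -0.012 0 0 0;1 0 0 -0.012 0 0 0;1 0 0 -0.012 0 0 0;1 0 0 -0.012 0 0 0;1 0 0 -0.012 0 0 0;1 0 0 -0.012 0 0 0;1 0 0 -0.012 0 0 0;1 0 0 -0.01 0 0 0",
)

```text
t: 14.77
eef_pos: [0.4379, 0.1404, 0.0436]
tool_rot: [0.001, -0.681, 0.732, -0.0]
contact_force: [2.1, -1.4, 2.9]
gripper_width: -0.002
```

Emit:
apply_moves(
  moves="1 0 0 -0.01 0 0 0;1 0 0 -0.01 0 0 0;1 0 0 -0.01 0 0 0;1 0 0 -0.01 0 0 0;1 0 0 -0.01 0 0 0;1 0 0 -0.01 0 0 0;1 0 0 -0.01 0 0 0;1 0 0 -0.01 0 0 0;1 0 0 -0.01 0 0 0;1 0 0 -0.01 0 0 0;1 0 0 -0.01 0 0 0;1 0 0 -0.01 0 0 0",
)

```text
t: 15.77
eef_pos: [0.437, 0.1403, 0.0577]
tool_rot: [-0.0, -0.681, 0.732, 0.0]
contact_force: [0.0, 0.3, 0.3]
gripper_width: -0.001
```

```bash
python3 zz.py r2
```

```text
15.8167 [0.43716326 0.140377   0.05788032] -0.0021462831346359844 [[333.64447695 244.87881007]] [[-0.07, -1.0, 0.0], [-1.0, 0.07, 0.0], [-0.0, -0.0, -1.0]] [-0.096  0.356 -0.41   2.155  0.226  0.67  -2.305] [0.01105944 0.54676439 0.67614944]
```

View pics/r2.png

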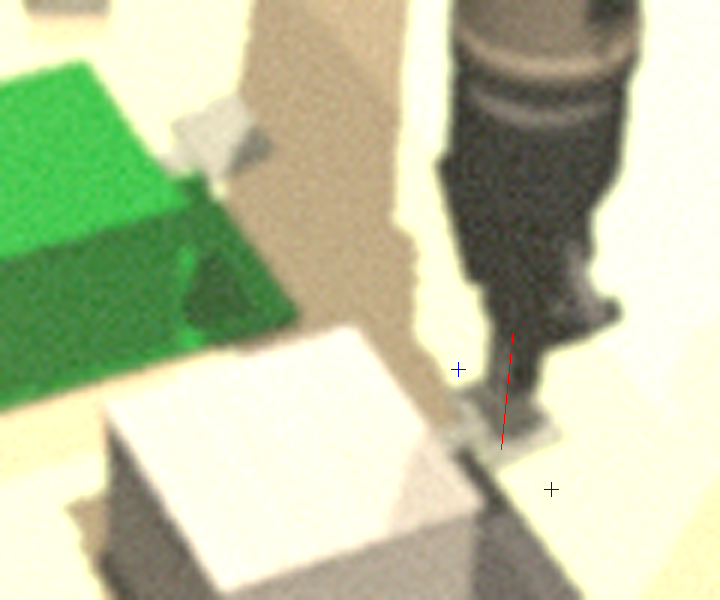

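The force is zero and the lid is shut. I'll move straight up to clear.

Emit:
apply_moves(
  moves="1 0 0 -0.05 0 0 0;1 0 0 -0.1 0 0 0;1 0 0.02 -0.2 0 0 0;1 0 0 -0.2 0 0 0;1 0 0 -0.2 0 0 0;1 0 0 -0.2 0 0 0;1 0 0 -0.2 0 0 0;1 0 0 -0.1 0 0 0;1 0 0 0 0 0 0;1 0 0 0 0 0 0;1 0 0 0 0 0 0;1 0 0 0 0 0 0",
)

```text
t: 16.82
eef_pos: [0.4339, 0.1401, 0.2065]
tool_rot: [-0.001, -0.681, 0.732, 0.0]
contact_force: [-0.6, 0.4, -0.0]
gripper_width: -0.002
```

```bash
python3 - <<'E'
import cv2,numpy as np,pickle
from station import bot,imaging
s=imaging.read_camera("scene");t=imaging.read_camera("top");o=bot.get_obs();print(o["t"],o["eef_pos"],o["contact_force"])
cv2.imwrite("pics/end_s.png",s["image"][:,:,::-1])
s0=pickle.load(open("scene0.pkl","rb"));t0=pickle.load(open("top0.pkl","rb"))
a=cv2.resize(np.vstack([s0["image"][215:305,255:360],s["image"][215:305,255:360]]),None,fx=3.3,fy=3.3)
for n,p,p0,boxes in(("s",s,s0,{"tin":(185,155,220,188),"rack":(250,140,275,178),"dish":(302,312,374,387),"bin":(260,240,335,305)}),("t",t,t0,{"tin":(405,158,447,200),"rack":(385,238,450,290),"dish":(86,152,152,206),"binrear":(185,160,255,200)})):
    for k,(l,u,r,b) in boxes.items():
        g=cv2.cvtColor(p["image"],cv2.COLOR_RGB2GRAY).astype(np.float32)[u:b,l:r];g0=cv2.cvtColor(p0["image"],cv2.COLOR_RGB2GRAY).astype(np.float32)[u:b,l:r]
        sh,rs=cv2.phaseCorrelate(g0,g,cv2.createHanningWindow((r-l,b-u),cv2.CV_32F));print(n,k,np.round(sh,2),round(rs,2))
cv2.imwrite("pics/cmp.png",a[:,:,::-1])
E
```

```text
16.9167 [0.43405072 0.14025892 0.20658689] [-0.15013783 -0.68992578 -0.21181863]
s tin [0.02 0.01] 1.03
s rack [ 0.36 -0.06] 0.87
s dish [-0.12  0.47] 1.16
s bin [ 0.56 -0.06] 1.12
t tin [0.58 0.39] 0.98
t rack [0.17 0.07] 0.86
t dish [0.03 0.14] 0.98
t binrear [ 0.11 -0.11] 0.96
```

View pics/cmp.png

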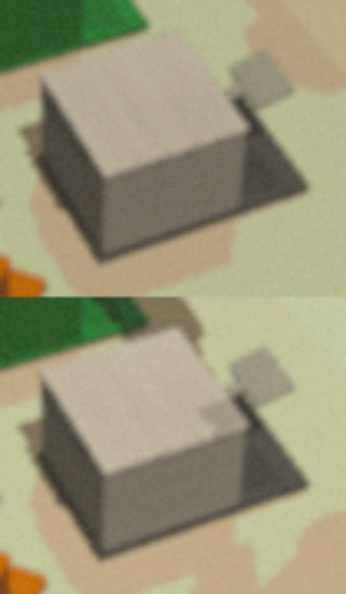

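View pics/end_s.png

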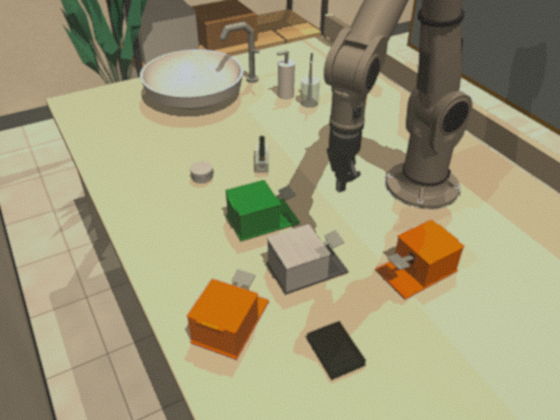

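The bin matches the before picture: lid shut, lever back up at its old place. The bystanders are unmoved (shifts under 0.6 px), and the arm is clear at scene (345,185). Handing in.

```bash
python3 -c "
from station import bot
print(bot.hand_in())"
```

```text
the job is handed in; nothing more can be done
None
```

I pressed the aluminium bin's lever down to its stop, held the lid fully open for just over 3 s, then let it sink shut and moved clear. The job is handed in at about 17 s on the robot's clock. No verdict was given.

- **Opening:** The lever met its stop at about 19 N. The lid measured about 1.2 rad in the picture, before the main hold.
- **Closing:** I let the lever up at no more than about 17 mm/s, roughly 0.6 rad/s at the lid, against the 2.5 rad/s limit. I had no direct reading of the lid's speed.
- **Final checks:** The lid is shut and the lever is back at rest. The bin, rack, dish and tin shifted less than 0.6 px (about 1–2 mm) in both cameras. The tubes were only checked along with the rack. No contact force remained, and the arm is well above the bin.
- **Tool height disagreed:** In the camera pictures the fingertips sat about 35–50 mm higher than the reported TCP. Contact confirmed it: the pad was only touched at a reported height of about 0.05 m, though it stands at 0.083 m. I found the contact by force and picture instead, and did not find the cause.
- **Possible side contact:** Sideways force reached about 3 N during the press. I took this as friction on the pad. The pictures showed no contact with the lid, but I had no separate reading of lid contact.

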